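# Index the clamp carousel on by one hole

## Robot

A 6-joint arm with a two-finger parallel gripper is mounted at the origin on the work surface. World frame = base frame: x ahead of the robot, y to its left, z up, the work surface at z = 0. Lengths are in m, angles in rad, forces in N, time in s.
With the tool pointing down it reaches from about 0.2 to 0.875 m from the base axis. Payload 3.4 kg.
Tool frame: the origin (TCP) lies at the very end of the fingers, on their centre line; the grasp point (between the pads) lies 19 mm behind it; z points along the fingers, y is the direction in which the jaws open and shut (so a half turn about z gives the same grasp; the last joint's range is limited). The gripper opens to 94 mm and grips with 3 to 60 N. Pads are 16 mm wide; open, the fingers measure 119 mm over their backs; the gripper's body (75 mm by 177 mm) begins 78 mm behind the grasp point.
Start: joints at [1.059, 0.276, 1.505, -0, 1.361, -0.121], TCP at [0.219, 0.532, 0.183] pointing down, gripper open.
Joint ranges: [-2.89, 2.89], [-0.75, 2.08], [0.22, 2.7], [-1.18, 4.32], [0.11, 2.71], [-2.7, 2.7]. Speed limits (rad/s): [2.57, 2.57, 3.14, 3.14, 3.14, 3.14].

## Interface

Orientations are given as a unit quaternion [w, x, y, z].
In Python, from plant import manip gives the robot as it stands.
- The arm moves only by the tool arm_command, never from a script. Its argument "rows" is a list of rows, each an object with "dp": the shift along the tool's x, y, z in m, a list of three; "dr": the turn, a rotation vector about the tool's x, y, z in rad, a list of three. A call has exactly 10 rows; each row shifts and turns the commanded pose from where the row before left it, along the tool's axes as they then stand; what a row does not reach is not made up. A row lasts 1/10 s, in which the tool goes at most 50 mm and 8.59 degrees, less where a joint would pass 70% of its speed; a pose out of reach is approached as far as the arm can. A call with a gripper value outside its range is refused whole. "gripper" is the opening, from 0 (shut) to 1 (fully open), set as the call begins (left out, the last holds). The fingers move at their own pace and stop on an object; the grip force is fixed at half the most. Time passes only in rows, so rows that do not move let the fingers close, or fill a call up. It gives the time, the measured TCP pose, the force and the opening at its end, in the units of the state.
- manip.read_state(): the state, without advancing time (a new reading comes with each control period).
- manip.capture(name): name is "side" or "top"; returns the picture (384x512x3 uint8, red, green, blue); there is no depth.
- manip.get_calibration(name): a dict with "intrinsics" (3x3 intrinsics, pixels), "D" ([k1, k2, p1, p2, k3] as OpenCV has them; the pictures are not rectified), "camera_from_world" (4x4, takes a point from world to camera coordinates). Camera axes: x right, y down, z forward; pixel columns grow to the right and rows downward; lengths in m; the calibration is good to about 2 mm. A picture is of the moment at which its call begins. get_calibration takes no time and is no camera call.
- manip.job_done(): hands the job in, once; it reports no verdict.
The state is a dict: "time": time; "joint_positions": joint angles; "joint_velocities": joint speeds; "joint_efforts": joint torques, N m; "position": TCP position; "eef_rot": TCP orientation; "contact_force": force on the tool from outside, world axes, zero at the start; "wrist_torque": the same for the moment, N m; "opening": finger opening in m.
Only numpy, scipy, OpenCV 4.12 (cv2) and the standard library are available. Lean on these libraries where they do the work, as an engineer would, in place of code of your own. Each camera call takes 0.05 s, during which the arm holds its last target. There are 200 camera calls.

## Task

Move the clamp-sorting carousel on by one compartment: with a fingertip press the black plunger on its index arm down, swing the arm anticlockwise (seen from above) to the next hole with the plunger in, and let it spring fully up there so that the tray is locked. Do not go past that hole, do not touch or lift the pinch clamps lying in the tray, leave the jar, the stopper and the forceps where they are, and finish clear of everything.

Things in the scene. Friction and masses are not known exactly. Their poses are not given: they have to be found in the camera images.
- hub (a point): Middle of the top of the white hub of the round clamp tray (the carousel), on its vertical turning axis, 58 mm above the counter. Frame turns with the tray: x points towards the plunger, z up. White plastic tray, 196 mm across, rim 56 mm above the counter, low walls make six equal open compartments, floor at 40 mm. Place and heading vary.
- plunger_top (a point): Middle of the top face of the index plunger: a black round push button, 30 mm across, three small ribs, on an aluminium boss (40 mm across, its top 46 mm above the counter) at the end of the short index arm that sticks out of the tray, 130 mm from the turning axis. The face is 59 mm above the counter at rest. Pressed straight down; a finger pressing on it can drag it sideways and so turn the tray.
- plunger (a joint): How far the plunger is pressed in, m: 0 = sprung fully up (its shank locks the tray in a hole), 0.006 or more = tray free, 0.009 = stop. Spring: 3 N at first, 6 N at 6 mm, 7.5 N at the stop. Let go between holes, the shank rubs along under the ring and the button stays about 6 mm down; it springs up by itself within about 2 mm of a hole.
- carousel (a joint): Angle of the tray about its vertical axis, rad, counted from the hole it stands in at the start (0) and growing anticlockwise seen from above. The holes are 60 degrees (1.047) apart. In a hole the tray keeps about 0.01 rad of play. The bearing is light: about 1 N at the plunger turns the tray once it is free.
- hole0 (a point): Mouth of the index hole in which the plunger stands at the start, below the index arm, in the top face (30 mm above the counter) of the fixed aluminium index ring, 130 mm from the turning axis. The ring is the top of the fixed round base, 320 mm across, under the tray; its six 14 mm holes are joined by a narrow circular slot.
- hole1 (a point): Mouth of the next hole anticlockwise seen from above, 60 degrees on from hole0, 130 mm from the turning axis, 30 mm above the counter: the plunger must end in this one, its button straight above it.
- jar: Bystander: small open frosted glass jar, 54 mm across, 62 mm high; origin in the middle of its underside. It stands on the counter to the left or the right of the carousel.
- stopper: Bystander: black hard rubber stopper, 37 mm across at the foot, 28 mm high; origin in the middle of its underside. It stands on the counter on the other side from the jar.
- forceps: Bystander: steel ratchet forceps, 155 mm long, 56 mm over the finger rings, 7 mm high, lying on the counter to the left of the carousel as seen from the robot; origin under the middle, x axis towards the jaws.
- clamp_a: Teal plastic pinch clamp, 44 by 18 mm, 11 mm high, lying loose in the tray compartment that is next to the plunger; origin in the middle of its underside. It rides round with the tray.
- clamp_b: Teal plastic pinch clamp, 44 by 18 mm, 11 mm high, lying loose in the tray compartment that is 60 degrees anticlockwise of the plunger's; origin in the middle of its underside. It rides round with the tray.
- clamp_c: Teal plastic pinch clamp, 44 by 18 mm, 11 mm high, lying loose in the tray compartment that is opposite the plunger; origin in the middle of its underside. It rides round with the tray.
- clamp_d: Teal plastic pinch clamp, 44 by 18 mm, 11 mm high, lying loose in the tray compartment that is 60 degrees anticlockwise of the one opposite the plunger; origin in the middle of its underside. It rides round with the tray.
Not all that is in view belongs to the job. What is shaped like the clamp_b but pink is not meant.

How it is judged:
On the way, in this order (a step that is already met when the one before it is completed fails the run):
1. the plunger is pressed in far enough to free the tray, before the tray has turned (value of joint plunger above 0.005 m and value of joint carousel between -0.1 and 0.1 rad).
2. the tray is swung off its hole towards the next with the plunger in (value of joint plunger above 0.004 m and value of joint carousel between 0.3 and 0.95 rad).
At the end, for the whole second after the job is handed in: The tray stands 60 degrees on (within 0.03 rad of 1.047), at rest and locked: the plunger is sprung up to within 1.5 mm in the next hole. All four clamps still lie on the tray's floor inside its rim; jar, stopper and forceps are within 20 mm of where they stood (value of joint carousel between 1.017 and 1.077 rad and value of joint plunger below 0.0015 m and velocity of joint carousel between -0.05 and 0.05 rad/s and horizontal distance between each of clamp_a, clamp_b, clamp_c, clamp_d and hub below 0.095 m and height (world z) of clamp_a between 0.035 and 0.048 m and height (world z) of clamp_b between 0.035 and 0.048 m and height (world z) of clamp_c between 0.035 and 0.048 m and height (world z) of clamp_d between 0.035 and 0.048 m and distance of each of jar, stopper, forceps from where it was at the start of the episode below 0.02 m); the robot touches nothing.
It fails at once if the tray is turned the wrong way (clockwise) (value of joint carousel below -0.15 rad).
It fails at once if the tray is turned well past the next hole (more than 20 degrees beyond it) (value of joint carousel above 1.397 rad).
It fails at once if a clamp is lifted out of its compartment or touched by the robot (height (world z) of any of clamp_a, clamp_b, clamp_c, clamp_d above 0.056 m or contact force between any of the fingers, the arm and clamp_a above 1 N or contact force between any of the fingers, the arm and clamp_b above 1 N or contact force between any of the fingers, the arm and clamp_c above 1 N or contact force between any of the fingers, the arm and clamp_d above 1 N).
It fails at once if the jar, the stopper or the forceps is moved (more than 20 mm) (distance of any of jar, stopper, forceps from where it was at the start of the episode above 0.02 m).
It also fails if it takes over 35 s, if anything falls off the work surface, if the arm or the gripper's body presses on something with over 40 N, if the wrist force passes 120 N, or if a joint passes its speed limit or range.

## Working session

There is one attempt and no reset: what is moved stays moved. The work goes in short steps, Python scripts to look and compute and a tool call to move; the robot and the scene stay as the last step left them, time stands still between calls to the robot, and variables do not carry over. Pictures are saved under pics/ and viewed, about 8 in all and at most 12, crops included, and the job is handed in when it is done.

Besides the shell and the picture viewer there is one more tool, called as name(argument=value, ...) on one line, values as JSON. arm_command: Moves the arm, as the interface text tells. Its arguments: {"type":"object","properties":{"rows":{"type":"array","items":{"type":"object","properties":{"dp":{"type":"array","items":{"type":"number"}},"dr":{"type":"array","items":{"type":"number"}}}}},"gripper":{"type":"number"}},"required":["rows"]}

```bash
mkdir -p pics
python3 - <<'E'
from plant import manip
import cv2,numpy as np
for n in("top","side"):
    im=manip.capture(n);cv2.imwrite(f"pics/{n}0.png",im[...,::-1])
    c=manip.get_calibration(n);T=np.array(c["camera_from_world"]);print(n,c["intrinsics"],c["D"],-T[:3,:3].T@T[:3,3])
s=manip.read_state();print(s)
E
```

```text
top [[379.80815675   0.         259.32942818]
 [  0.         379.80815675 192.11082612]
 [  0.           0.           1.        ]] [-0.04432786  0.          0.          0.          0.        ] [ 0.39161181 -0.00215868  1.05228403]
side [[406.42007841   0.         248.77523854]
 [  0.         406.42007841 189.3192335 ]
 [  0.           0.           1.        ]] [0.01090372 0.         0.         0.         0.        ] [ 0.28245983 -0.77528851  0.61263363]
{'time': 0.1, 'joint_positions': array([ 1.05897247e+00,  2.76529996e-01,  1.50597931e+00, -2.83215633e-05,
        1.36065143e+00, -1.20991117e-01]), 'joint_velocities': array([-0.00067305, -0.00086867, -0.00254833,  0.00150537,  0.00216083,
       -0.00044716]), 'joint_efforts': array([ 3.02506378e-03, -4.05458486e+01, -2.37779886e+01,  7.03629828e-02,
        2.99191580e-02, -6.42784948e-05]), 'position': array([0.21880802, 0.53118383, 0.18270309]), 'eef_rot': array([-2.30799363e-04,  1.94172026e-01,  9.80967181e-01, -7.49432681e-04]), 'contact_force': array([ 0.26389551, -0.17725746, -0.19480333]), 'wrist_torque': array([-0.00168032, -0.0533435 ,  0.00115569]), 'opening': 0.09406763895637364}
```

View pics/top0.png

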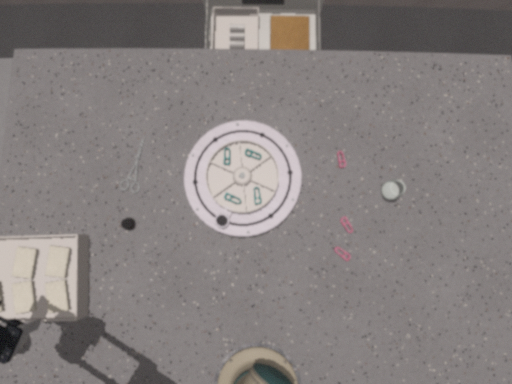

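View pics/side0.png

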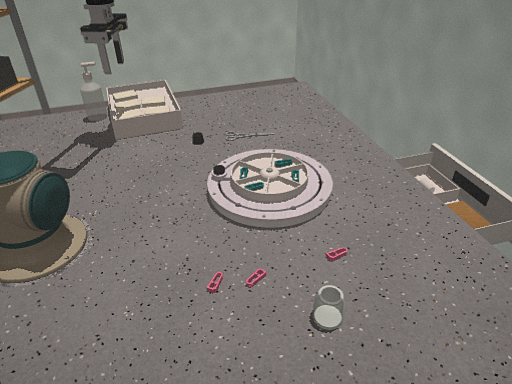

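The top view has image up as +x and left as +y. The hub is near (242,177), the plunger is the black disc near (222,221), the stopper is at (128,224), the forceps near (133,170) and the jar at (391,190). The pink clamps on the counter are decoys. Next I'll measure more precisely.

```bash
cat > h.py <<'E'
from plant import manip
import cv2,numpy as np
def ray(n,uv,z):
    c=manip.get_calibration(n);T=np.array(c["camera_from_world"]);K=np.array(c["intrinsics"])
    p=cv2.undistortPoints(np.float64([[uv]]),K,np.array(c["D"]))[0,0]
    d=T[:3,:3].T@np.r_[p,1];o=-T[:3,:3].T@T[:3,3]
    return o+d*(z-o[2])/d[2]
def px(n,P):
    c=manip.get_calibration(n);T=np.array(c["camera_from_world"])
    return cv2.projectPoints(np.float64(P).reshape(-1,3),cv2.Rodrigues(T[:3,:3])[0],T[:3,3],np.array(c["intrinsics"]),np.array(c["D"]))[0][:,0]
def dark(n,uv,r,th=75):
    im=manip.capture(n);g=im.max(2);m=np.zeros_like(g);cv2.circle(m,tuple(map(int,uv)),r,255,-1)
    m&=((g<th)*255).astype(np.uint8)
    k,l,s,c=cv2.connectedComponentsWithStats(m);i=1+np.argmax(s[1:,4]);return c[i],s[i],im
E
python3 - <<'E'
from h import *
c,s,im=dark("top",(222,221),9);print("plunger top",c,s,P:=ray("top",c,.057))
c2,s2,im2=dark("side",(219,170),9);print("plunger side",c2,s2,ray("side",c2,.057))
# base outer disc (bright) centre
g=im.min(2);m=((g>150)*255).astype(np.uint8);k,l,s,cc=cv2.connectedComponentsWithStats(m)
q=(m>0)&(np.hypot(*(np.indices(m.shape)[::-1]-np.array([242,178])[:,None,None]))<70)
ys,xs=np.nonzero(q);h=cv2.convexHull(np.c_[xs,ys].astype(np.int32));e=cv2.fitEllipse(h);print(e)
C=ray("top",e[0],.03);print("base centre",C, "hub px pred",px("top",[*C[:2],.058]))
print("diam",np.array(e[1])/379.8*1.022)
H=ray("top",(242,176.5),.058);print("hub by eye",H)
print("r",np.linalg.norm((P-C)[:2]),np.linalg.norm((P-H)[:2]))
o=np.zeros((1)) 
a=im[115:240,180:305,::-1];b=im2[140:230,195:345,::-1]
cv2.imwrite("pics/z1.png",np.vstack([cv2.resize(a,(500,500),interpolation=3)[:, :],])) 
v=np.hstack([cv2.resize(a,(400,400),interpolation=2),cv2.resize(cv2.resize(b,(400,240),interpolation=2),(400,400))])
cv2.imwrite("pics/z1.png",v)
E
```

```text
plunger top [221.03571429 220.46428571] [218 218   7   6  28] [0.43873875 0.09871812 0.057     ]
plunger side [218.75581395 169.5       ] [214 165  11  10  86] [0.43944564 0.094442   0.057     ]
((241.34812927246094, 177.7526092529297), (116.73313903808594, 120.83467102050781), 73.04564666748047)
base centre [0.55701368 0.0490964  0.03      ] hub px pred [[240.85287606 176.05864672]]
diam [0.31411603 0.3251528 ]
hub by eye [0.55586973 0.04603039 0.058     ]
r 0.1282625215043128 0.1284354510673424
```

View pics/z1.png

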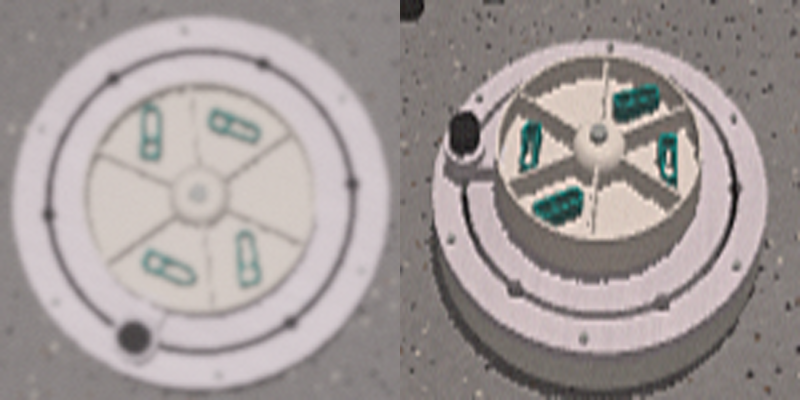

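The enlarged crop shows the plunger at (134,337) of the left crop and the next hole anticlockwise, hole1, at (290,322). The other holes are at (352,184), (263,63), (113,78) and (48,214), and the hub is at (199,194).

Run:
```python
from h import *
f=lambda u,v:(180+(u+.5)/3.2-.5,115+(v+.5)/3.2-.5)
hs=np.array([ray("top",f(*p),.03) for p in[(290,322),(352,184),(263,63),(113,78),(48,214)]])
H=ray("top",f(199,194),.058);P=ray("top",f(134,337),.059);print("hub",H,"P",P)
# least squares: centre + angle, r=.13
from scipy.optimize import least_squares as L
def r(x):
    a=x[2]+np.radians(60)*np.arange(1,6);return (np.c_[x[0]+.13*np.cos(a),x[1]+.13*np.sin(a)]-hs[:,:2]).ravel()
s=L(r,[*H[:2],2.7]);x=s.x;print(x,np.round(s.fun*1000,1))
for k in range(2):print("hole",k,x[:2]+.13*np.array([np.cos(x[2]+k*np.pi/3),np.sin(x[2]+k*np.pi/3)]))
hub=np.r_[x[:2],.058];p0=np.r_[x[:2]+.13*np.array([np.cos(x[2]),np.sin(x[2])]),.059]
print(px("side",[hub,p0]),px("top",[hub,p0]))
s=manip.read_state();print(s['position'],s['eef_rot'])
```

```text
hub [0.55913864 0.0465092  0.058     ] P [0.43995603 0.09725254 0.059     ]
[0.55991246 0.04672513 2.73230733] [-0.3  0.1  0.4  0.1 -0.2  0.2 -0.  -0.1  0.2 -0.3]
hole 0 [0.44064975 0.09845912]
hole 1 [ 0.45547815 -0.03069242]
[[269.39292523 170.71143124]
 [218.8176304  167.96312537]] [[241.76813283 174.9923783 ]
 [221.07684411 219.69639245]]
[0.21886335 0.53133861 0.18294005] [-1.82315200e-04  1.94164918e-01  9.80968745e-01 -5.21937610e-04]
```

arm_command(gripper=0, rows=[{"dp": [-0.0185, -0.0158, 0]}, {"dp": [-0.0185, -0.0158, 0]}, {"dp": [-0.0185, -0.0158, 0]}, {"dp": [-0.0185, -0.0158, 0]}, {"dp": [-0.0185, -0.0158, 0]}, {"dp": [-0.0185, -0.0158, 0]}, {"dp": [-0.0185, -0.0158, 0]}, {"dp": [-0.0185, -0.0158, 0]}, {"dp": [-0.0185, -0.0158, 0]}, {"dp": [-0.0185, -0.0158, 0]}])

```text
invalid input at $.rows[0]: expected keys dp, dr
```

arm_command(gripper=0, rows=[{"dp": [-0.0185, -0.0158, 0.008]}, {"dp": [-0.0185, -0.0158, 0.008]}, {"dp": [-0.0185, -0.0158, 0.01]}, {"dp": [-0.0185, -0.0158, 0.01]}, {"dp": [-0.0185, -0.0158, 0.01]}, {"dp": [-0.0185, -0.0158, 0.01]}, {"dp": [-0.0185, -0.0158, 0.01]}, {"dp": [-0.0185, -0.0158, 0.01]}, {"dp": [-0.0185, -0.0158, 0.01]}, {"dp": [-0.0185, -0.0158, 0.01]}])

```text
invalid input at $.rows[0]: expected keys dp, dr
```

Run:
```python
from h import *
a=manip.capture("side");b=manip.capture("top");s=manip.read_state();print(s['time'],s['position'],s['eef_rot'],s['contact_force'],s['opening'],s['joint_positions'])
print(px("side",[s['position'],[.4405,.098,.059]]))
cv2.imwrite("pics/z2.png",np.hstack([cv2.resize(a[100:220,180:300,::-1],(400,400),interpolation=2),cv2.resize(b[150:270,180:300,::-1],(400,400),interpolation=2)]))
```

```text
0.3 [0.21894857 0.53148472 0.18315978] [-9.67117746e-05  1.94148736e-01  9.80972054e-01 -2.96688443e-04] [-0.21961504 -0.27323942 -0.63076057] 0.09427741210183013 [ 1.05899656e+00  2.76193556e-01  1.50531517e+00 -8.29856365e-07
  1.36070803e+00 -1.21020374e-01]
[[115.80694561  75.50044845]
 [218.79992975 168.06368394]]
```

View pics/z2.png

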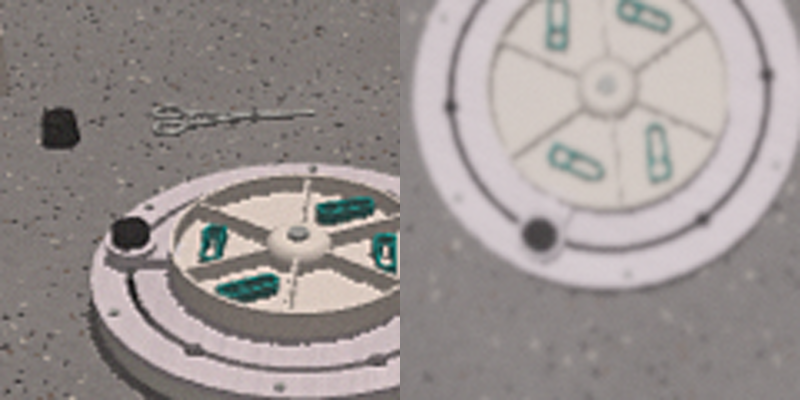

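Both calls were refused because every row also needs dr. The picture shows nothing has moved, so I'll repeat them with dr included.

arm_command(gripper=0, rows=[{"dp": [-0.0185, -0.0158, 0], "dr": [0, 0, 0]}, {"dp": [-0.0185, -0.0158, 0], "dr": [0, 0, 0]}, {"dp": [-0.0185, -0.0158, 0], "dr": [0, 0, 0]}, {"dp": [-0.0185, -0.0158, 0], "dr": [0, 0, 0]}, {"dp": [-0.0185, -0.0158, 0], "dr": [0, 0, 0]}, {"dp": [-0.0185, -0.0158, 0], "dr": [0, 0, 0]}, {"dp": [-0.0185, -0.0158, 0], "dr": [0, 0, 0]}, {"dp": [-0.0185, -0.0158, 0], "dr": [0, 0, 0]}, {"dp": [-0.0185, -0.0158, 0], "dr": [0, 0, 0]}, {"dp": [-0.0185, -0.0158, 0], "dr": [0, 0, 0]}])

```text
time: 1.3
position: [0.3302, 0.3142, 0.1835]
eef_rot: [0.0, 0.194, 0.981, 0.0]
contact_force: [0.2, -0.1, 0.7]
opening: 0.0176
```

arm_command(gripper=0, rows=[{"dp": [-0.0185, -0.0158, 0.008], "dr": [0, 0, 0]}, {"dp": [-0.0185, -0.0158, 0.008], "dr": [0, 0, 0]}, {"dp": [-0.0185, -0.0158, 0.01], "dr": [0, 0, 0]}, {"dp": [-0.0185, -0.0158, 0.01], "dr": [0, 0, 0]}, {"dp": [-0.0185, -0.0158, 0.01], "dr": [0, 0, 0]}, {"dp": [-0.0185, -0.0158, 0.01], "dr": [0, 0, 0]}, {"dp": [-0.0185, -0.0158, 0.01], "dr": [0, 0, 0]}, {"dp": [-0.0185, -0.0158, 0.01], "dr": [0, 0, 0]}, {"dp": [-0.0185, -0.0158, 0.01], "dr": [0, 0, 0]}, {"dp": [-0.0185, -0.0158, 0.01], "dr": [0, 0, 0]}])

```text
time: 2.3
position: [0.4412, 0.0976, 0.0872]
eef_rot: [0.0, 0.194, 0.981, 0.0]
contact_force: [-0.3, -0.3, -0.1]
opening: 0.0006
```

Run:
```python
from h import *
a=manip.capture("side");b=manip.capture("top");s=manip.read_state();print(s['time'],s['position'],s['eef_rot'],s['contact_force'],s['opening'],s['joint_positions'])
print(px("side",[s['position'],[.4405,.098,.059]]))
cv2.imwrite("pics/z3.png",np.hstack([cv2.resize(a[100:220,180:300,::-1],(400,400),interpolation=2),cv2.resize(b[150:270,180:300,::-1],(400,400),interpolation=2)]))
```

```text
2.4 [0.44125644 0.09662698 0.08648184] [-5.74362401e-04  1.95626075e-01  9.80678250e-01 -5.27524881e-04] [-0.26366678  1.23792149 -0.60682129] 0.0002900047406584397 [ 6.20005022e-02  1.73770274e-01  1.90677495e+00 -8.30870541e-04
  1.06242813e+00 -1.11459914e+00]
[[218.47503998 159.05570239]
 [218.79992975 168.06368394]]
```

View pics/z3.png

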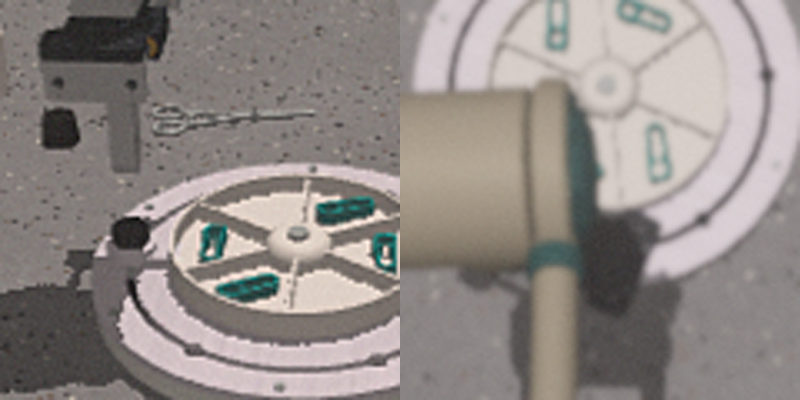

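The side picture shows the shut fingertip near (217.5,151), but the projected TCP is at (218.5,159). I'll check that mismatch with the arm at rest before pressing.

Run:
```python
from h import *
a=manip.capture("side");s=manip.read_state();print(s['time'],s['position'])
q=px("side",[s['position'],s['position']+[0,0,.02],s['position']+[0,.02,0]]);print(q)
v=cv2.resize(a[110:190,180:260,::-1],(640,640),interpolation=0)
for p in q: cv2.drawMarker(v,(int((p[0]+.5-180)*8),int((p[1]+.5-110)*8)),(0,0,255),0,10)
cv2.imwrite("pics/z4.png",cv2.resize(v,(600,600)))
```

```text
2.45 [0.44071304 0.09787422 0.08699766]
[[218.14262126 158.67333635]
 [217.5925557  151.77382863]
 [216.4385196  154.86027967]]
```

View pics/z4.png

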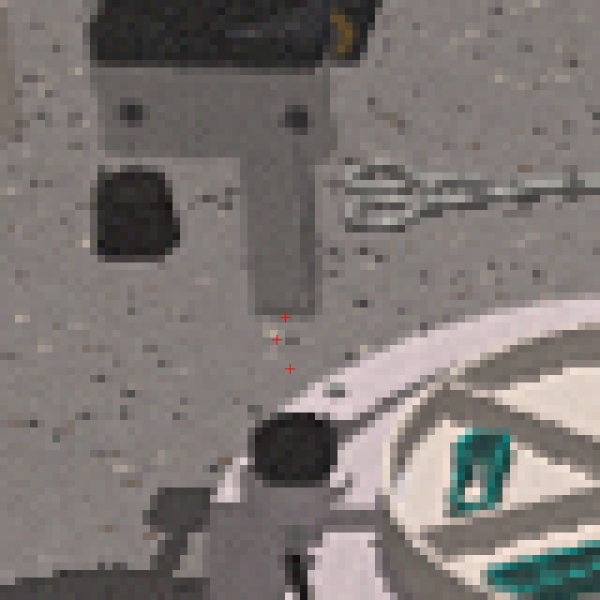

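Run:
```python
from h import *
t=np.array([.2189,.5313,.183]);y=np.array([.381,.925,0])
for o in([0,0,0],[0,0,.02],[0,.04,0]):
    print(o,px("side",[t+o-.053*y,t+o+.053*y]).round(1).tolist())
p=np.array([.4407,.0979,.087]);print(px("side",[p+[0,0,.097],p+[0,0,.117],p+[0,.04,.097]]).round(1).tolist())
a=cv2.imread("pics/side0.png")[0:90,70:160];cv2.imwrite("pics/z5.png",cv2.resize(a,(540,540),interpolation=0))
```

```text
[0, 0, 0] [[109.2, 81.7], [122.0, 69.8]]
[0, 0, 0.02] [[107.7, 75.2], [120.7, 63.6]]
[0, 0.04, 0] [[109.1, 77.3], [121.6, 66.0]]
[[215.3, 123.7], [214.7, 115.9], [211.9, 116.8]]
```

View pics/z5.png

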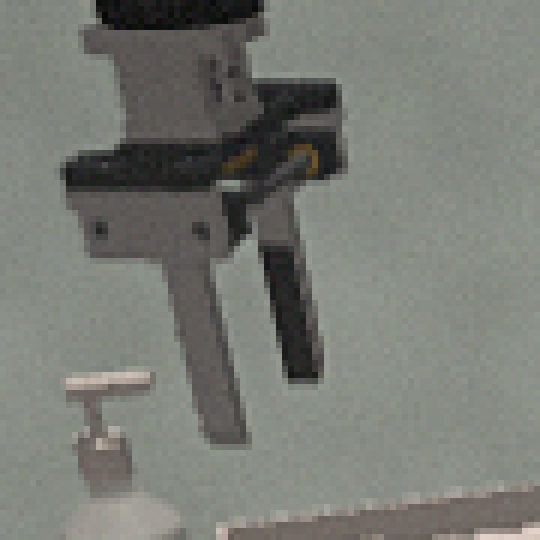

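The open fingertips at the start, at (107.5,73.7) and (120.5,63.3), match a tip 20 mm above the reported TCP rather than a sideways offset. So the real fingertip end seems to sit about 20 mm above the TCP reading. I'll descend while watching the force, expecting contact at a reading near 0.039, or 0.059 if that is wrong.

arm_command(gripper=0, rows=[{"dp": [0, 0, 0.003], "dr": [0, 0, 0]}, {"dp": [0, 0, 0.003], "dr": [0, 0, 0]}, {"dp": [0, 0, 0.003], "dr": [0, 0, 0]}, {"dp": [0, 0, 0.003], "dr": [0, 0, 0]}, {"dp": [0, 0, 0.003], "dr": [0, 0, 0]}, {"dp": [0, 0, 0.003], "dr": [0, 0, 0]}, {"dp": [0, 0, 0.003], "dr": [0, 0, 0]}, {"dp": [0, 0, 0.003], "dr": [0, 0, 0]}, {"dp": [0, 0, 0.003], "dr": [0, 0, 0]}, {"dp": [0, 0, 0.003], "dr": [0, 0, 0]}])

```text
time: 3.45
position: [0.4408, 0.0985, 0.0572]
eef_rot: [-0.0, 0.194, 0.981, 0.0]
contact_force: [0.1, 0.1, 0.0]
opening: 0.0004
```

arm_command(gripper=0, rows=[{"dp": [0, 0, 0.0015], "dr": [0, 0, 0]}, {"dp": [0, 0, 0.0015], "dr": [0, 0, 0]}, {"dp": [0, 0, 0.0015], "dr": [0, 0, 0]}, {"dp": [0, 0, 0.0015], "dr": [0, 0, 0]}, {"dp": [0, 0, 0.0015], "dr": [0, 0, 0]}, {"dp": [0, 0, 0.0015], "dr": [0, 0, 0]}, {"dp": [0, 0, 0.0015], "dr": [0, 0, 0]}, {"dp": [0, 0, 0.0015], "dr": [0, 0, 0]}, {"dp": [0, 0, 0.0015], "dr": [0, 0, 0]}, {"dp": [0, 0, 0.0015], "dr": [0, 0, 0]}])

```text
time: 4.45
position: [0.4408, 0.0986, 0.0423]
eef_rot: [0.0, 0.194, 0.981, 0.0]
contact_force: [0.9, -0.1, 0.6]
opening: 0.0006
```

Run:
```python
from h import *
a=manip.capture("side");s=manip.read_state();print(s['time'],s['position'],s['contact_force'])
cv2.imwrite("pics/z6.png",cv2.resize(a[120:200,180:260,::-1],(560,560),interpolation=0))
```

```text
4.5 [0.44061054 0.0985648  0.04215085] [-9.88509203e-01  8.58487755e-04 -1.66085072e-01]
```

View pics/z6.png

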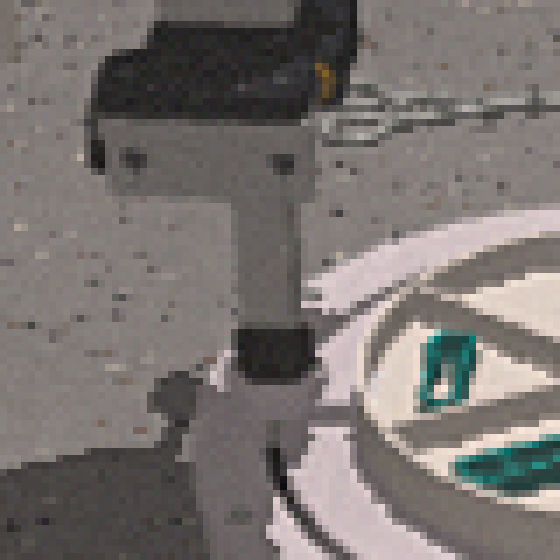

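The fingertip bottom is at crop (267,328), just over the button top at (275,330), with clear space to the clamps. Now I'll press.

arm_command(gripper=0, rows=[{"dp": [0, 0, 0.001], "dr": [0, 0, 0]}, {"dp": [0, 0, 0.001], "dr": [0, 0, 0]}, {"dp": [0, 0, 0.001], "dr": [0, 0, 0]}, {"dp": [0, 0, 0.001], "dr": [0, 0, 0]}, {"dp": [0, 0, 0.001], "dr": [0, 0, 0]}, {"dp": [0, 0, 0.0005], "dr": [0, 0, 0]}, {"dp": [0, 0, 0.0005], "dr": [0, 0, 0]}, {"dp": [0, 0, 0], "dr": [0, 0, 0]}, {"dp": [0, 0, 0], "dr": [0, 0, 0]}, {"dp": [0, 0, 0], "dr": [0, 0, 0]}])

```text
time: 5.5
position: [0.4408, 0.0986, 0.0366]
eef_rot: [0.0, 0.194, 0.981, 0.0]
contact_force: [-0.3, -0.2, 3.0]
opening: 0.0005
```

arm_command(gripper=0, rows=[{"dp": [0, 0, 0.001], "dr": [0, 0, 0]}, {"dp": [0, 0, 0.001], "dr": [0, 0, 0]}, {"dp": [0, 0, 0.001], "dr": [0, 0, 0]}, {"dp": [0, 0, 0.001], "dr": [0, 0, 0]}, {"dp": [0, 0, 0.001], "dr": [0, 0, 0]}, {"dp": [0, 0, 0.001], "dr": [0, 0, 0]}, {"dp": [0, 0, 0.001], "dr": [0, 0, 0]}, {"dp": [0, 0, 0], "dr": [0, 0, 0]}, {"dp": [0, 0, 0], "dr": [0, 0, 0]}, {"dp": [0, 0, 0], "dr": [0, 0, 0]}])

```text
time: 6.5
position: [0.4409, 0.0986, 0.0296]
eef_rot: [0.0, 0.194, 0.981, 0.0]
contact_force: [-1.9, -0.2, 6.0]
opening: 0.0005
```

Run:
```python
from h import *
f=[]
for _ in range(6):
    manip.capture("side");s=manip.read_state();f.append(s['contact_force'])
print(s['time'],s['position'],np.mean(f,0),np.std(f,0))
```

```text
6.8 [0.44088294 0.09862576 0.0296739 ] [-1.33239773  0.01147711  5.9518214 ] [0.52677025 0.12371479 0.64635653]
```

arm_command(gripper=0, rows=[{"dp": [0, 0, 0.0008], "dr": [0, 0, 0]}, {"dp": [0, 0, 0.0008], "dr": [0, 0, 0]}, {"dp": [0, 0, 0], "dr": [0, 0, 0]}, {"dp": [0, 0, 0], "dr": [0, 0, 0]}, {"dp": [0, -0.0034, 0], "dr": [0, 0, -0.0262]}, {"dp": [0, -0.0034, 0], "dr": [0, 0, -0.0262]}, {"dp": [0, -0.0034, 0], "dr": [0, 0, -0.0262]}, {"dp": [0, -0.0034, 0], "dr": [0, 0, -0.0262]}, {"dp": [0, 0, 0], "dr": [0, 0, 0]}, {"dp": [0, 0, 0], "dr": [0, 0, 0]}])

```text
time: 7.8
position: [0.4363, 0.0857, 0.0282]
eef_rot: [0.0, 0.143, 0.99, 0.0]
contact_force: [-1.6, 0.0, 6.3]
opening: 0.0005
```

```bash
cat > st.py <<'E'
from h import *
import sys
f=[]
for _ in range(3):
    a=manip.capture("side");s=manip.read_state();f.append(s['contact_force'])
p=s['position'];d=p[:2]-[.5599,.0467];w,x,y,z=s['eef_rot']
print(s['time'],p,np.mean(f,0),"r",np.hypot(*d),"swing",np.arctan2(d[1],d[0])%6.2832-2.7323,"yaw",2*np.arctan2(y,x)-2*np.arctan2(.981,.194))
if len(sys.argv)>1: cv2.imwrite(f"pics/{sys.argv[1]}.png",cv2.resize(a[120:220,180:300,::-1],(720,600),interpolation=0))
E
python3 st.py z7
```

```text
7.95 [0.43630957 0.08582339 0.02818713] [-1.86672444  0.13349257  7.21519045] r 0.1296350062328767 swing 0.10271619824524647 yaw 0.10444536250920677
```

View pics/z7.png

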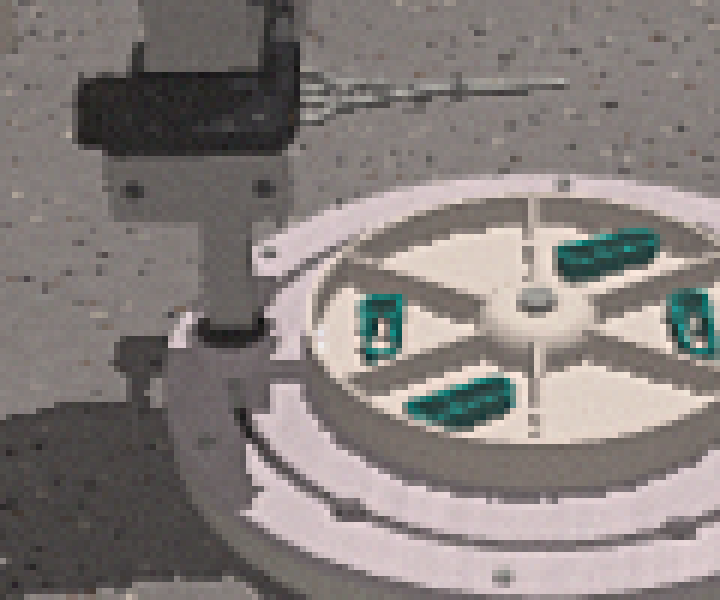

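The button followed the finger: it is now at about full-image (218.7,175), still under the tip, and the tray has begun to turn. Continuing the swing.

arm_command(gripper=0, rows=[{"dp": [0, -0.0034, 0], "dr": [0, 0, -0.0262]}, {"dp": [0, -0.0034, 0], "dr": [0, 0, -0.0262]}, {"dp": [0, -0.0034, 0], "dr": [0, 0, -0.0262]}, {"dp": [0, -0.0034, 0], "dr": [0, 0, -0.0262]}, {"dp": [0, -0.0034, 0], "dr": [0, 0, -0.0262]}, {"dp": [0, -0.0034, 0], "dr": [0, 0, -0.0262]}, {"dp": [0, -0.0034, 0], "dr": [0, 0, -0.0262]}, {"dp": [0, -0.0034, 0], "dr": [0, 0, -0.0262]}, {"dp": [0, -0.0034, 0], "dr": [0, 0, -0.0262]}, {"dp": [0, -0.0034, 0], "dr": [0, 0, -0.0262]}])

```text
time: 8.95
position: [0.4309, 0.0524, 0.0282]
eef_rot: [0.001, 0.012, 1.0, 0.0]
contact_force: [-0.3, 0.7, 6.6]
opening: 0.0002
```

arm_command(gripper=0, rows=[{"dp": [0, -0.0034, 0], "dr": [0, 0, -0.0262]}, {"dp": [0, -0.0034, 0], "dr": [0, 0, -0.0262]}, {"dp": [0, -0.0034, 0], "dr": [0, 0, -0.0262]}, {"dp": [0, -0.0034, 0], "dr": [0, 0, -0.0262]}, {"dp": [0, -0.0034, 0], "dr": [0, 0, -0.0262]}, {"dp": [0, -0.0034, 0], "dr": [0, 0, -0.0262]}, {"dp": [0, -0.0034, 0], "dr": [0, 0, -0.0262]}, {"dp": [0, -0.0034, 0], "dr": [0, 0, -0.0262]}, {"dp": [0, -0.0034, 0], "dr": [0, 0, -0.0262]}, {"dp": [0, -0.0034, 0], "dr": [0, 0, -0.0262]}])

```text
time: 9.95
position: [0.4344, 0.0185, 0.0283]
eef_rot: [0.001, -0.119, 0.993, -0.0]
contact_force: [-1.2, 0.0, 6.5]
opening: 0.0002
```

```bash
python3 st.py z8
```

```text
10.1 [0.43455603 0.01817787 0.02829813] [-0.82162651 -0.79291734  6.55390852] r 0.12854813481667182 swing 0.6330483991138482 yaw 0.6284630716551196
```

View pics/z8.png

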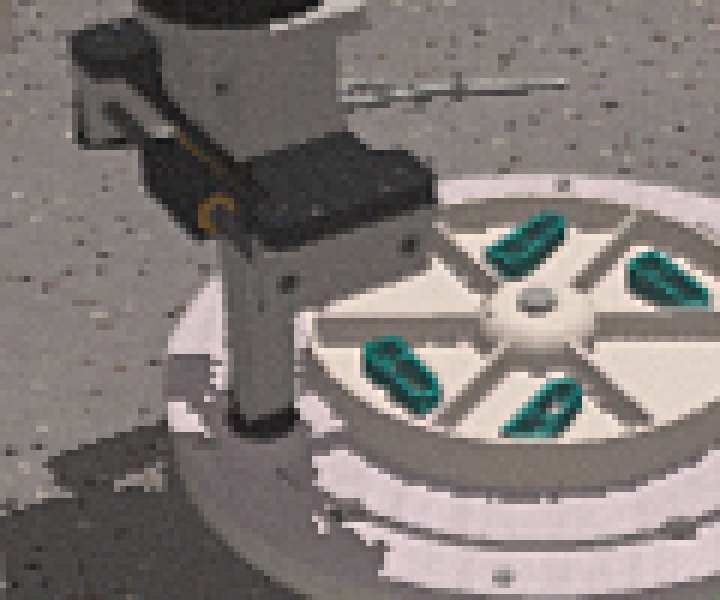

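The tray is following, with the button at about (263,420) in the crop under the tip, and the swing is about 0.63 rad. The remaining 0.414 rad is about 16 rows.

arm_command(gripper=0, rows=[{"dp": [0.0001, -0.0034, 0], "dr": [0, 0, -0.0262]}, {"dp": [0.0001, -0.0034, 0], "dr": [0, 0, -0.0262]}, {"dp": [0.0001, -0.0034, 0], "dr": [0, 0, -0.0262]}, {"dp": [0.0001, -0.0034, 0], "dr": [0, 0, -0.0262]}, {"dp": [0.0001, -0.0034, 0], "dr": [0, 0, -0.0262]}, {"dp": [0.0001, -0.0034, 0], "dr": [0, 0, -0.0262]}, {"dp": [0.0001, -0.0034, 0], "dr": [0, 0, -0.0262]}, {"dp": [0.0001, -0.0034, 0], "dr": [0, 0, -0.0262]}, {"dp": [0.0001, -0.0034, 0], "dr": [0, 0, -0.0262]}, {"dp": [0.0001, -0.0034, 0], "dr": [0, 0, -0.0262]}])

```text
time: 11.1
position: [0.4468, -0.0136, 0.0286]
eef_rot: [0.002, -0.248, 0.969, -0.0]
contact_force: [1.3, 1.1, 6.6]
opening: 0.0004
```

arm_command(gripper=0, rows=[{"dp": [0.0001, -0.0034, 0], "dr": [0, 0, -0.0262]}, {"dp": [0.0001, -0.0034, 0], "dr": [0, 0, -0.0262]}, {"dp": [0.0001, -0.0034, 0], "dr": [0, 0, -0.0262]}, {"dp": [0, -0.0024, 0], "dr": [0, 0, -0.0185]}, {"dp": [0, -0.0017, 0], "dr": [0, 0, -0.013]}, {"dp": [0, -0.001, 0], "dr": [0, 0, -0.0077]}, {"dp": [0, 0, 0], "dr": [0, 0, 0]}, {"dp": [0, 0, 0], "dr": [0, 0, 0]}, {"dp": [0, 0, 0], "dr": [0, 0, 0]}, {"dp": [0, 0, 0], "dr": [0, 0, 0]}])

```text
time: 12.1
position: [0.4551, -0.0268, 0.0288]
eef_rot: [0.003, -0.304, 0.953, -0.001]
contact_force: [1.7, 1.0, 6.3]
opening: 0.0006
```

```bash
python3 st.py z9; python3 -c "
from h import *
print(px('side',[.4555,-.0307,.051]))"
```

```text
12.25 [ 0.45513916 -0.02680175  0.02879849] [1.90833618 0.93675259 6.42443782] r 0.12797398559019152 swing 1.0211161664870585 yaw 1.0077718164777512
[[237.42029555 197.83746211]]
```

View pics/z9.png

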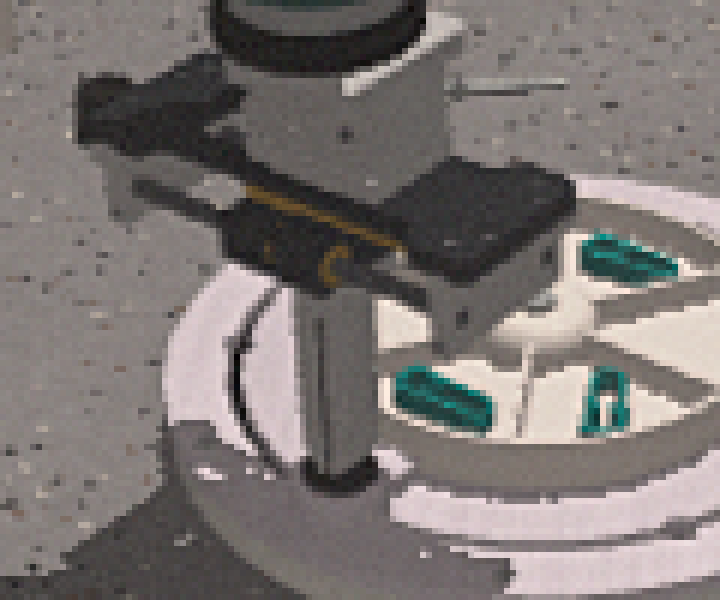

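The button at crop (342,475), full-image (237,199), is nearly at hole1, predicted at (237.4,198). About 3 mm is left. I'll advance, then rise 3.5 mm: if the plunger is in the hole, the spring force will follow the finger.

arm_command(gripper=0, rows=[{"dp": [0, -0.001, 0], "dr": [0, 0, -0.008]}, {"dp": [0, -0.001, 0], "dr": [0, 0, -0.008]}, {"dp": [0, -0.001, 0], "dr": [0, 0, -0.008]}, {"dp": [0, 0, 0], "dr": [0, 0, 0]}, {"dp": [0, 0, 0], "dr": [0, 0, 0]}, {"dp": [0, 0, -0.001], "dr": [0, 0, 0]}, {"dp": [0, 0, -0.001], "dr": [0, 0, 0]}, {"dp": [0, 0, -0.0015], "dr": [0, 0, 0]}, {"dp": [0, 0, 0], "dr": [0, 0, 0]}, {"dp": [0, 0, 0], "dr": [0, 0, 0]}])

```text
time: 13.25
position: [0.4566, -0.0291, 0.0321]
eef_rot: [0.002, -0.315, 0.949, -0.001]
contact_force: [3.0, 1.0, 5.4]
opening: 0.0006
```

```bash
python3 st.py
```

```text
13.4 [ 0.45597795 -0.02908562  0.0318785 ] [3.05000927 1.90195676 4.89886625] r 0.1286205744406552 swing 1.0393985804614712 yaw 1.0317730042598292
```

4.9 N at a reading of 0.032 fits the free spring; stuck under the ring it would be about 0. So the plunger is rising in the hole. Lifting off.

arm_command(gripper=0, rows=[{"dp": [0, 0, -0.001], "dr": [0, 0, 0]}, {"dp": [0, 0, -0.001], "dr": [0, 0, 0]}, {"dp": [0, 0, -0.001], "dr": [0, 0, 0]}, {"dp": [0, 0, -0.001], "dr": [0, 0, 0]}, {"dp": [0, 0, -0.001], "dr": [0, 0, 0]}, {"dp": [0, 0, -0.002], "dr": [0, 0, 0]}, {"dp": [0, 0, -0.004], "dr": [0, 0, 0]}, {"dp": [0, 0, -0.008], "dr": [0, 0, 0]}, {"dp": [0, 0, -0.015], "dr": [0, 0, 0]}, {"dp": [0, 0, -0.02], "dr": [0, 0, 0]}])

```text
time: 14.4
position: [0.4524, -0.0288, 0.0854]
eef_rot: [-0.001, -0.315, 0.949, 0.001]
contact_force: [0.4, -0.6, 0.2]
opening: 0.0003
```

arm_command(gripper=0, rows=[{"dp": [0, 0, -0.02], "dr": [0, 0, 0]}, {"dp": [0, 0, -0.02], "dr": [0, 0, 0]}, {"dp": [0, 0, -0.02], "dr": [0, 0, 0]}, {"dp": [0.015, 0, -0.01], "dr": [0, 0, 0]}, {"dp": [0.02, 0, 0], "dr": [0, 0, 0]}, {"dp": [0.02, 0, 0], "dr": [0, 0, 0]}, {"dp": [0.02, 0, 0], "dr": [0, 0, 0]}, {"dp": [0.015, 0, 0], "dr": [0, 0, 0]}, {"dp": [0, 0, 0], "dr": [0, 0, 0]}, {"dp": [0, 0, 0], "dr": [0, 0, 0]}])

```text
time: 15.4
position: [0.3812, -0.0831, 0.1553]
eef_rot: [0.0, -0.315, 0.949, 0.0]
contact_force: [0.6, 0.1, 0.6]
opening: 0.0006
```

Run:
```python
from h import *
c,s,a=dark("side",(237,195),11);print("side",c,s,ray("side",c,.057),px("side",[.4555,-.0307,.057]))
b=manip.capture("top");s=manip.read_state();print(s['time'],s['position'],s['contact_force'])
cv2.imwrite("pics/z10.png",np.hstack([cv2.resize(a[110:230,180:300,::-1],(400,400),interpolation=2),cv2.resize(b[115:240,180:305,::-1],(400,400),interpolation=2)]))
```

```text
side [236.94339623 196.44339623] [231 191  12  12 106] [ 0.45399264 -0.03303857  0.057     ] [[237.31403242 195.75920392]]
15.5 [ 0.38202395 -0.08284627  0.15534015] [-0.38356988 -0.3792978   0.35540266]
```

View pics/z10.png

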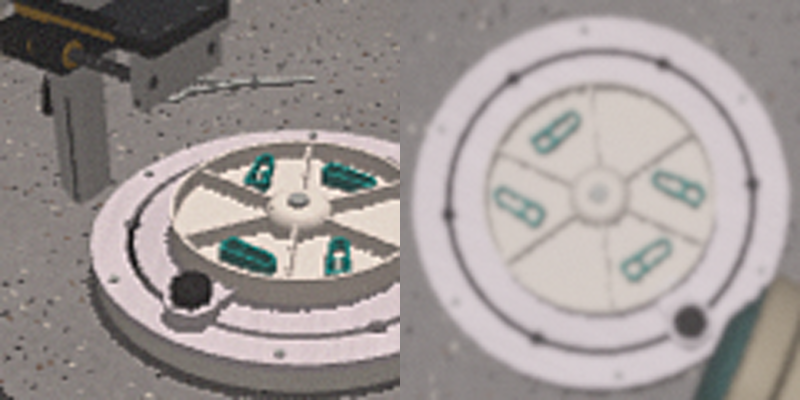

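The button is up on its boss at side (237,196), over hole1, and at top-crop (290,322), which is the hole1 pixel. The walls coincide with their starting pattern, the clamps lie in their compartments, and the fingers are clear. One numerical check of the residual rotation and the bystanders, then I'll hand in.

Run:
```python
from h import *
a=cv2.imread("pics/top0.png");b=manip.capture("top")[...,::-1].copy()
H=px("top",[.5599,.0467,.058])[0];print("hub px",H)
def pol(i):
    p=cv2.warpPolar(i,(40,1440),tuple(map(float,H)),40,1).astype(float)[:,12:34]
    d=p.max(2)-p.min(2); g=p.mean(2); g[d>18]=np.nan; v=np.nanmedian(g,1); v=v-np.nanmean(v); return np.nan_to_num(v)
A,B=pol(a),pol(b)
best=max(range(-60,61),key=lambda k:(np.roll(A,k)*B).sum());print("residual rot vs 60deg pattern, deg",best/4)
c,s,_=dark("top",(395-180+180-0,0) if 0 else (270,215),9);print("plunger top",c,"pred",px("top",[.4555,-.0307,.057]))
for n,(x,y,r) in dict(jar=(391,190,14),stopper=(128,224,12),forceps=(133,165,28)).items():
    print(n,cv2.absdiff(a,b)[y-r:y+r,x-r:x+r].mean())
if abs(best/4)<1.6: manip.job_done();print("handed in",manip.read_state()['time'])
```

```text
hub px [241.77750672 174.99713774]
residual rot vs 60deg pattern, deg 0.75
plunger top [269.18181818 216.        ] pred [[270.53588213 214.75984061]]
jar 1.9795918367346939
stopper 2.2297453703703702
forceps 2.033801020408163
the job is handed in; nothing more can be done
the job is handed in; nothing more can be done
```

I moved the carousel on by one compartment and handed the job in at about 16 s. With the shut fingertips I pressed the plunger in, swung the arm about 60° anticlockwise along its arc, let the plunger up in the next hole, and backed the arm off. No verdict is reported, so the result below rests on my own checks.

**Plunger:** The spring force followed the finger up, at 4.9 N about 5 mm down, where a plunger stuck between holes would have given about 0 N. The last pictures show the button up on its boss, about 2 px or less from the hole's predicted position in both cameras. I did not measure its final height.

**Tray angle:** The compartment walls match their starting pattern to about 0.75° (0.013 rad), inside the 0.03 rad allowed.

**Clamps and bystanders:** All four clamps lie in their compartments. The areas around the jar, stopper and forceps look unchanged, apart from picture noise.

**Arm:** It ended clear of everything, with only sensor noise of under about 1 N on the force reading.

**Checks that disagreed:**
- **Fingertip height:** In the pictures the fingertips end about 20 mm above the reported tool point, and contact came at a reading of about 0.037 m instead of 0.059 m. I therefore went by force and picture, not the reported height.
- **First move calls:** The first two were refused because the rows lacked "dr". Nothing moved.

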